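# Load a heatsink into a cranked bench clamp and crank it tight by feel

### The job

Pick up the loose finned heatsink, set it down flat on the bed of the cranked clamp between the two jaws, centred across them, and let go. Then take the crank by its black spinning grip and wind it clockwise, keeping hold of the grip all the way round, until you feel the crank stiffen because the moving jaw has pressed the heatsink firmly against the stop jaw; do not overtighten (the fins bend), do not push the jaw itself by hand, and leave the other loose things where they are. Let go with the heatsink held.

Things in the scene. Friction and masses are not known exactly. Their poses are not given: they have to be found in the camera images.
- the_heatsink: Loose aluminium heatsink, a block of upright fins on a flat base plate: 50 mm long (its x), 42 mm wide (its y), 23 mm high, 0.1 to 0.2 kg. Starts flat on the bench. Origin: centre of its underside. Grip it from above across the 42 mm; either pair of sides may face the jaws. Its fins bend if the moving jaw presses it with more than 60 N.
- cranked_clamp: Grey clamp fixed to the bench, base 70 mm wide (x from -35 to 35), 270 mm long (y from -137.5 to 132.5). Origin: on the bench under its long mid line. At the -y end is the stop jaw; at the +y end (y = 50 to 126) stands a grey gear head, 66 mm wide, top 53 mm above the origin, which carries the crank; the moving jaw slides along y between the two.
- moving_jaw: Steel moving jaw, 60 mm wide, 26 mm thick, 28 mm above the bed. Origin: lower edge of its clamping face at mid width; the face looks along the clamp's -y to the stop jaw. It advances along -y by 6 mm per radian of crank, until it meets something. At the start its face is between y = +7 and -16 mm in the clamp's frame: 81 to 120 mm from the stop jaw.
- crank (a joint): Crank angle in rad, 0 with the jaw fully open, growing clockwise seen from above (closing). Starts at 0 to 3.8, can reach 14.5; a heatsink against the stop jaw is met at 8.9 to 13 (8.9 to 11.8 if 50 mm lie along the clamp). Running drag 0.2 N m (4 N at the grip), which also holds the crank where it is left. Then the jaw, on a 40 N/mm spring, builds up about 24 N per 0.1 rad.
- crank_centre (a point): Point on the crank's vertical axis, level with the middle of the grip, 95 mm above the bench, at (0, 85, 95) mm in the clamp's frame. A firm hold is 10 to 60 N at the jaw, which is 5.2 to 11.2 N at the grip along its circle, drag included (each further newton adds 8 N at the jaw); 6.5 to 9 N is ideal. On release the drag holds up to about 33 N at the jaw.
- grip_middle (a point): Middle of the crank's grip: an upright black sleeve, 21 mm in diameter and 51 mm high (70 to 121 mm above the bench), spinning freely on a pin at the end of the crank arm, 50 mm from the crank's axis. Held from above across its diameter it goes round the circle while the hand keeps its own heading. The crank arm lies below it, 60 to 69 mm above the bench.
- relay_orange: Bystander: orange box-shaped relay, 28x30x36 mm, standing loose on the bench; origin at its underside.
- spool: Bystander: loose spool of solder wire, 66x56x56 mm; origin at its underside.
- capacitor: Bystander: blue upright cylindrical capacitor, 22 mm in diameter and 41 mm high, loose; origin at its underside.
- bed_middle (a point): Point on top of the clamp's steel bed (50 mm wide, flat, along y), 18 mm above the bench, at y = -45 mm in the clamp's frame. The steel stop jaw (60 mm wide, 22 mm thick, 28 mm above the bed) has its clamping face about 60 mm from here towards the clamp's -y, but it is screwed down anew each time, up to 8 mm either way, and its place is not reported.
Mind the look-alikes: they are no part of the job. What is shaped like the the_heatsink but red is not meant.

How it is judged:
By the outcome, as a careful person would: the job done as asked, in the order asked, and still so for the second after the job is handed in, with the robot touching nothing.
It also fails if it takes over 72 s, if anything falls off the work surface, if the arm or the gripper's body presses on something with over 40 N, if the wrist force passes 120 N, or if a joint passes its speed limit or range.

### The arm

A 6-joint arm with a two-finger parallel gripper is mounted at the origin on a cart in front of the work surface, level with it; the furniture and walls round the work are solid. World frame = base frame: x ahead of the robot, y to its left, z up, the work surface at z = 0. Lengths are in m, angles in rad, forces in N, time in s.
With the tool pointing down it reaches from about 0.25 to 0.8 m from the base axis. Payload 8.5 kg.
Tool frame: the origin (TCP) lies between the finger pads, 19 mm behind the fingertips; this is the grasp point; z points along the fingers, y is the line along which they close (so a half turn about z gives the same grasp; the last joint's range is limited). The gripper opens to 85 mm and grips with 20 to 120 N. Pads are 22 mm wide; open, the fingers measure 114 mm over their backs; the gripper's body (76 mm by 85 mm) begins 54 mm behind the grasp point. The pads swing forward as they close: fully open they stand 13 mm farther back than shut.
Start: joints at [-1.136, 0.238, -0.013, 1.319, 0, 1.571], TCP at [0.221, -0.476, 0.25] pointing down, gripper open.
Joint ranges: [-2.66, 2.66], [-1.03, 1.9], [-1.14, 1.46], [-1.82, 2.27], [-1.45, 1.34], [-3.14, 3.14]. Speed limits (rad/s): [2.22, 2.22, 2.79, 3.14, 3.14, 3.14].

### API

Orientations are given as [roll, pitch, yaw] about the fixed x, y, z axes, in that order (R = Rz(yaw) Ry(pitch) Rx(roll)).
In Python, from cell import arm gives the robot as it stands. Calls block until the motion is done:
- arm.movep(position, orientation): joint-space move of the TCP to a pose.
- arm.servo_line(position, rot=None, rate=0.15, until_force=None): straight line of the TCP; rot=None keeps the orientation; rate is the mean speed in m/s. With until_force (N) it stops when the force on the tool has changed by that much, and returns True; else False.
- arm.movej(angles): joint-space move.
- arm.move_gripper(opening, squeeze=None): finger opening in m; squeeze is the grip in N (None keeps the last); returns when the fingers have stopped.
- arm.pause(seconds).
- arm.ik(position, orientation): joint angles nearest the present ones, or None.
- arm.capture(name): name is "scene" or "side" or "wrist"; returns a dict with "pixels" (420x560x3 uint8, blue, green, red), "depth" (420x560 float32, m along the optical axis (not along the pixel's ray), 0 where there is no reading), "K" (3x3 intrinsics, pixels), "R" (3x3) and "t" (3): a world point X has camera coordinates R X + t; the wrist camera has in their place "T_tool_cam" (4x4, takes a point from camera to tool coordinates, whose origin is the TCP and whose axes are the flange's). Camera axes: x right, y down, z forward; pixel columns grow to the right and rows downward; lengths in m; the calibration is good to about 2 mm. A picture is of the moment at which its call begins: read the wrist's pose just before it.
A pose or a line that the arm cannot do raises arm.PlanningError and nothing moves.
- arm.hand_in(): hands the job in; it is judged then, once.
Readings, each from a call of its own:
- arm.current_time(): time.
- arm.current_joint_positions(): joint angles.
- arm.current_dq(): joint speeds.
- arm.current_tau(): joint torques, N m.
- arm.current_eef_pos(): TCP position.
- arm.current_orientation(): TCP orientation.
- arm.current_wrist_force(): force on the tool from outside, world axes, zero at the start.
- arm.current_moment(): the same for the moment, N m.
- arm.current_opening(): finger opening in m.
- arm.current_gripper_force(): force on a finger pad.
Only numpy, scipy, OpenCV 4.12 (cv2) and the standard library are available. Lean on these libraries where they do the work, as an engineer would, in place of code of your own. Each camera call takes 0.05 s, during which the arm holds its last target. There are 200 camera calls.

## Working session

There is one attempt and no reset: what is moved stays moved. The work goes in short steps, each a Python script; the robot and the scene stay as the last script left them, time stands still between calls to the robot, and variables do not carry over. Pictures are saved under pics/ and viewed, at most 10 in all, crops included, and the job is handed in when it is done.

```bash
ls; mkdir -p pics; python3 - <<'E'
from cell import arm
import cv2, numpy as np, pickle
d={n:arm.capture(n) for n in("scene","side")}
pickle.dump(d,open("d0.pkl","wb"))
for n in d:
    cv2.imwrite(f"pics/{n}0.png",d[n]["pixels"]); print(n,d[n]["K"].tolist(),(-d[n]["R"].T@d[n]["t"]).round(3),(d[n]["depth"]>0).mean())
print(arm.current_time(),arm.current_orientation())
E
```

```text
pics
scene [[537.4971927674674, 0.0, 273.2363958605186], [0.0, 537.4971927674674, 216.05001656312993], [0.0, 0.0, 1.0]] [0.055 0.983 0.624] 0.9958503401360544
side [[527.2128800415015, 0.0, 279.50965449058833], [0.0, 527.2128800415015, 208.4509978950608], [0.0, 0.0, 1.0]] [ 0.545 -0.663  0.694] 0.9959523809523809
0.1 [-3.14025375e+00 -4.62179573e-06  4.34706535e-01]
```

View pics/scene0.png

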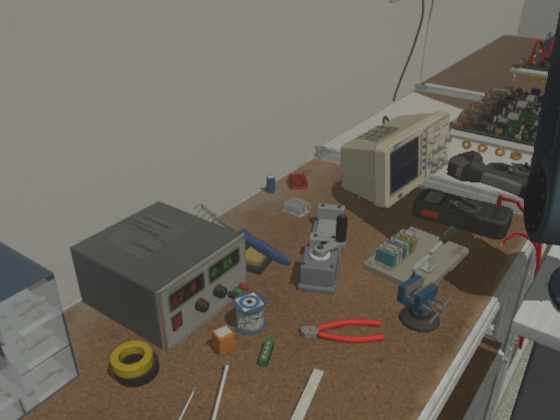

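View pics/side0.png

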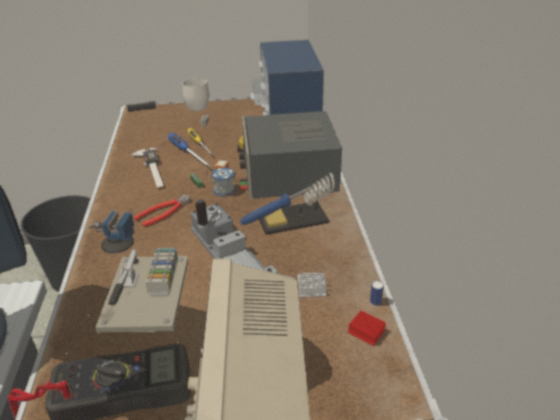

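Scene view: aluminium finned heatsink at (296,207), red look-alike at (298,181). The clamp's gear head is at (320,265), its grip at (342,228) and its stop jaw at (330,212). In the side view the heatsink is at (312,285), the red one at (367,327) and the grip at (202,212). The grey finned part is the one meant, because the other is red. Next is an enlarged crop plus a top-down map from depth.

```bash
cat > h.py <<'E'
import numpy as np, cv2
def cloud(c):
    h,w=c["depth"].shape; v,u=np.mgrid[:h,:w]; z=c["depth"]
    P=np.stack([(u-c["K"][0,2])/c["K"][0,0]*z,(v-c["K"][1,2])/c["K"][1,1]*z,z],-1)
    if "R" in c: return (P-c["t"])@c["R"]
    return P
def ray(c,u,v,z):
    o=-c["R"].T@c["t"]; d=c["R"].T@np.linalg.inv(c["K"])@[u,v,1]
    return o+d*(z-o[2])/d[2]
E
python3 - <<'E'
import pickle,cv2,numpy as np
from h import *
d=pickle.load(open("d0.pkl","rb"))
a=cv2.resize(d["scene"]["pixels"][165:300,255:375],None,fx=3.3,fy=3.3,interpolation=2)
b=cv2.resize(d["side"]["pixels"][190:345,180:390],None,fx=1.9*1.0,fy=1.9,interpolation=2)
H=max(a.shape[0],b.shape[0]); pad=lambda i:cv2.copyMakeBorder(i,0,H-i.shape[0],0,0,0)
cv2.imwrite("pics/crop.png",np.hstack([pad(a),pad(b)]))
for n,pts in dict(scene=[(296,207),(298,181),(342,217),(320,265),(330,212),(271,184)],side=[(312,285),(367,327),(202,212),(225,240)]).items():
    P=cloud(d[n])
    for u,v in pts: print(n,u,v,P[v,u].round(3))
# blob: heatsink & grip
for n,(u,v) in dict(scene=(296,207),side=(312,285)).items():
    P=cloud(d[n]); c=P[v,u]; m=(P[...,2]>.006)&(P[...,2]<.04)&(np.linalg.norm(P[...,:2]-c[:2],axis=-1)<.05)
    q=P[m]; print(n,len(q),cv2.minAreaRect((q[:,:2]*1000).astype(np.float32)), np.percentile(q[:,2],[5,50,95]))
    m=(P[...,2]>.08)&(P[...,2]<.13)&(d[n]["pixels"].max(-1)<60)
    k=cv2.connectedComponentsWithStats(m.astype(np.uint8))
    for i in range(1,k[0]):
        if k[2][i,4]>40: q=P[k[1]==i]; print(" dark",k[2][i],q.mean(0).round(3),q.min(0).round(3),q.max(0).round(3))
E
```

```text
scene 296 207 [0.661 0.074 0.018]
scene 298 181 [ 0.73  -0.037  0.021]
scene 342 217 [0.465 0.212 0.122]
scene 320 265 [0.468 0.279 0.051]
scene 330 212 [0.568 0.077 0.037]
scene 271 184 [0.769 0.024 0.025]
side 312 285 [0.666 0.047 0.025]
side 367 327 [ 0.741 -0.065  0.023]
side 202 212 [0.47  0.198 0.103]
side 225 240 [0.511 0.171 0.05 ]
scene 316 ((667.17724609375, 62.390602111816406), (44.613800048828125, 53.58760452270508), 84.85659790039062) [0.00823102 0.01896308 0.02198626]
 dark [528  57  23  15 166] [ 0.449 -1.253  0.101] [ 0.414 -1.334  0.088] [ 0.489 -1.207  0.118]
 dark [ 470   87   74   58 1714] [ 0.387 -0.63   0.092] [ 0.282 -0.909  0.08 ] [ 0.476 -0.459  0.109]
 dark [391 146  27  38 543] [ 0.485 -0.109  0.105] [ 0.478 -0.176  0.08 ] [ 0.495 -0.045  0.13 ]
 dark [336 216  11  22 210] [0.465 0.214 0.103] [0.456 0.205 0.08 ] [0.478 0.22  0.125]
 dark [209 249  30  33 334] [0.568 0.429 0.096] [0.565 0.39  0.081] [0.57  0.469 0.112]
 dark [  87  265   69   50 1253] [0.65  0.577 0.102] [0.578 0.574 0.08 ] [0.743 0.579 0.126]
 dark [169 274  35  36 418] [0.568 0.519 0.097] [0.565 0.481 0.08 ] [0.57  0.557 0.112]
side 570 ((667.2621459960938, 62.07653045654297), (45.33841323852539, 50.0190544128418), 85.8518295288086) [0.00806193 0.0211481  0.02400925]
 dark [197 203  10  20 146] [0.469 0.198 0.102] [0.461 0.192 0.08 ] [0.476 0.204 0.122]
```

View pics/crop.png

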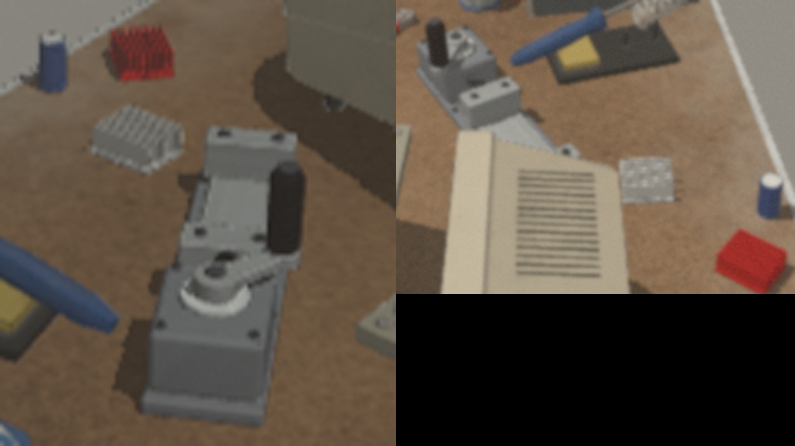

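The crop confirms it: grey finned block at crop (138,138), red one at (142,52) excluded. Next I fit the clamp and check obstacle heights.

```bash
python3 - <<'E'
import pickle,cv2,numpy as np
from h import *
from cell import arm
d=pickle.load(open("d0.pkl","rb"))
Ps={n:cloud(d[n]).reshape(-1,3) for n in d}; A=np.vstack(list(Ps.values()))
rect=lambda q:cv2.minAreaRect((q[:,:2]*1000).astype(np.float32))
s=A[(A[:,0]>.3)&(A[:,0]<.9)&(A[:,1]>-.35)&(A[:,1]<.03)&(A[:,2]>.06)&(A[:,2]<.4)]; print("scope",s.min(0),s.max(0))
near=lambda P,c,r:np.linalg.norm(P[:,:2]-c,axis=1)<r
for n,P in Ps.items():
    h=P[near(P,[.468,.27],.075)&(abs(P[:,2]-.052)<.0035)]; print(n,"head",len(h),rect(h))
    j=P[near(P,[.535,.13],.10)&(abs(P[:,2]-.045)<.004)]; k=j
    for c in([.568,.077],[.51,.165]):
        q=j[near(j,c,.045)]; print(n,"jaw",len(q),q.mean(0).round(3) if len(q) else 0,rect(q) if len(q)>5 else 0)
for o in([.52,.14,.36],):
    for yaw in(0,.46,1.0,1.57,2.0,-1.1): print(yaw,arm.ik(o,[np.pi,0,yaw]))
E
```

```text
scope [ 0.30016718 -0.34999135  0.06000005] [0.86607388 0.02999545 0.39999544]
scene head 568 ((481.6151123046875, 259.17425537109375), (65.0875473022461, 76.08161926269531), 25.755252838134766)
scene jaw 163 [0.57  0.07  0.044] ((572.1152954101562, 66.69332885742188), (59.565185546875, 27.768522262573242), 26.17243766784668)
scene jaw 189 [0.519 0.186 0.045] ((519.8720703125, 186.09259033203125), (50.523738861083984, 30.86931800842285), 23.730411529541016)
side head 287 ((482.94134521484375, 255.02291870117188), (66.46788024902344, 79.16213989257812), 23.606048583984375)
side jaw 60 [0.592 0.076 0.046] ((590.103271484375, 74.49513244628906), (22.83244514465332, 21.874065399169922), 26.736780166625977)
side jaw 275 [0.517 0.179 0.046] ((514.9882202148438, 187.4809112548828), (59.80895233154297, 43.05057907104492), 23.788564682006836)
0 [ 0.26299473  0.25307034  0.28499065  1.60271664  0.         -2.87859792]
0.46 [0.26299473 0.25307034 0.28499065 1.60271664 0.         2.94458739]
1.0 [0.26299473 0.25307034 0.28499065 1.60271664 0.         2.40458739]
1.57 [0.26299473 0.25307034 0.28499065 1.60271664 0.         1.83458739]
2.0 [0.26299473 0.25307034 0.28499065 1.60271664 0.         1.40458739]
-1.1 [ 0.26299473  0.25307034  0.28499065  1.60271664  0.         -1.77859792]
```

```bash
python3 - <<'E'
import pickle,cv2,numpy as np
from h import *
from cell import arm
d=pickle.load(open("d0.pkl","rb"))
A=np.vstack([cloud(d[n]).reshape(-1,3) for n in d])
xs=np.arange(.35,.9,.04); ys=np.arange(-.4,.36,.04)
print("y\\x ",*[f"{x*100:3.0f}" for x in xs])
for y in ys[::-1]:
    print(f"{y:5.2f}",*[(lambda q:f"{q.max()*100:3.0f}" if len(q) else "  .")(A[(abs(A[:,0]-x)<.02)&(abs(A[:,1]-y)<.02)][:,2]) for x in xs])
p=arm.current_eef_pos(); arm.servo_line([p[0],p[1],.42],rate=.3)
arm.movep([.57,.13,.42],[np.pi,0,2.0])
w=dict(p=arm.current_eef_pos(),o=arm.current_orientation()); w.update(arm.capture("wrist"))
pickle.dump(w,open("w0.pkl","wb")); cv2.imwrite("pics/w0.png",w["pixels"]); print(arm.current_time(),w["p"],w["o"],arm.current_wrist_force())
from scipy.spatial.transform import Rotation as Ro
P=cloud(w)@w["T_tool_cam"][:3,:3].T+w["T_tool_cam"][:3,3]
P=P@Ro.from_euler("xyz",w["o"]).as_matrix().T+w["p"]; np.save("w0.npy",P)
P=P[w["depth"]>0]
rect=lambda q:cv2.minAreaRect((q[:,:2]*1000).astype(np.float32)) if len(q)>5 else 0
near=lambda P,c,r:np.linalg.norm(P[:,:2]-c,axis=1)<r
z=P[:,2]
print("table",np.median(z[abs(z)<.01]))
for n,c,r,a,b in(("head",[.482,.258],.06,.0485,.0565),("mjaw",[.517,.185],.045,.042,.049),("stop",[.572,.067],.045,.042,.049),("heat",[.667,.062],.045,.008,.03),("grip",[.467,.206],.03,.112,.13)):
    q=P[near(P,c,r)&(z>a)&(z<b)]; print(n,len(q),rect(q))
E
```

```text
y\x   35  39  43  47  51  55  59  63  67  71  75  79  83  87
 0.32   1   1   0   5   5   0   2   2   7   9  10   0  -0  48
 0.28   0   0   6   7   7   4   5   7   8   9  10   0   0  48
 0.24   0   0   5  11   7   4   2   2   2   1   1   0   0  48
 0.20   2   1   1  13   5   5   0   0   0   0   0   0   0  49
 0.16   5   5   5   5   5   5   1   0   0   0   0   0   0  50
 0.12   5   5   5   0   2   2   2   0   0   0   0   0   0  50
 0.08   5   5   2   0   0   5   5   2   3   2   0   0   0  51
 0.04   2   2   2   0   0   5   4   3   2   2   4   4   0  52
-0.00   2   2   1   7  16   0   0   0   0   0   4   4   0  53
-0.04   0   0   0  14  17  16  15  14   0   3   3   2   0  54
-0.08   4   5   4  17  17  17  16  14   0   2   3   2   0  55
-0.12   6   5   4  17  17  16  16  14   0   0   0   0   0  56
-0.16   5   4   4  17  17  16  16  14   0   0   0   0   0  57
-0.20   .   0   0  17  17  16  16  14   0   0   0   0   0  55
-0.24   7   8   7  17  17  16  15  14   .   1   3   3   2  48
-0.28   8   8   8  17  17  16  15   .   .   .   3   3   2  41
-0.32   8   8   8  17  17  16  15   .   .   .   3   3   2  41
-0.36   5   8   .   2   .   .   .   .   9   .   3   3   2  40
-0.40   .   3   .   3   .   .   .   .  10   .   3   3   .  40
3.35 [0.57012759 0.12914791 0.4200739 ] [3.14152667e+00 1.80931851e-04 1.99857137e+00] [ 0.2051844  -0.15176364  0.36554941]
table -0.00013986199577845082
head 1654 ((483.4844665527344, 258.1247253417969), (64.80815887451172, 75.40066528320312), 24.749914169311523)
mjaw 650 ((512.2499389648438, 199.02725219726562), (59.26590347290039, 56.6146354675293), 24.477968215942383)
stop 439 ((572.7658081054688, 68.03408813476562), (58.702152252197266, 21.74980354309082), 24.32622718811035)
heat 588 ((667.416748046875, 64.3499755859375), (40.40934753417969, 50.247764587402344), 85.84969329833984)
grip 210 ((469.126220703125, 208.44143676757812), (19.954004287719727, 19.474319458007812), 58.098182678222656)
```

View pics/w0.png

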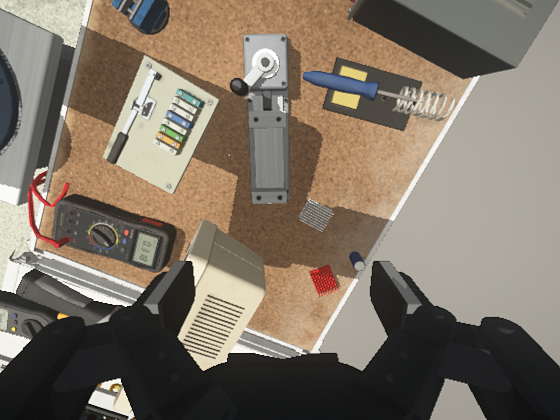

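The wrist view is clear. The clamp lies along image column ~268 and the grip knob is at (239,86). The grey heatsink is at (316,214), with the red one well apart at (324,280). Depth fits agree between views: clamp x-axis at 24.6°, crank centre 50 mm from the grip. Next: pick and place.

```bash
cat >> h.py <<'E'
th=np.deg2rad(24.6); ux=np.array([np.cos(th),np.sin(th)]); uy=np.array([-np.sin(th),np.cos(th)])
O=np.array([.4832,.258])-.088*uy; CC=O+.085*uy
YP=np.pi/2+th   # closing line across the clamp
E
python3 - <<'E'
from cell import arm
import numpy as np, cv2, pickle
from h import *
y=np.deg2rad(175.7); h=[.667,.063]
arm.movep([*h,.12],[np.pi,0,y]); 
print(arm.servo_line([*h,.022],rate=.12,until_force=8), arm.current_eef_pos())
arm.move_gripper(.03,squeeze=30); print("open",arm.current_opening(),arm.current_gripper_force())
arm.servo_line([*h,.16],rate=.2); print(arm.current_opening(),arm.current_wrist_force())
c=arm.capture("wrist"); cv2.imwrite("pics/w1.png",c["pixels"])
p=O-.072*uy
arm.movep([*p,.13],[np.pi,0,YP]); print(arm.current_eef_pos(),arm.current_opening(),arm.current_time())
E
```

```text
False [0.66759493 0.06310898 0.02289257]
open 0.041523492805212746 31.753469109535217
0.04160083712052898 [-0.76526243  0.03659731 -1.75458903]
[0.55011031 0.11246776 0.1297188 ] 0.04182489230906695 7.9917
```

View pics/w1.png

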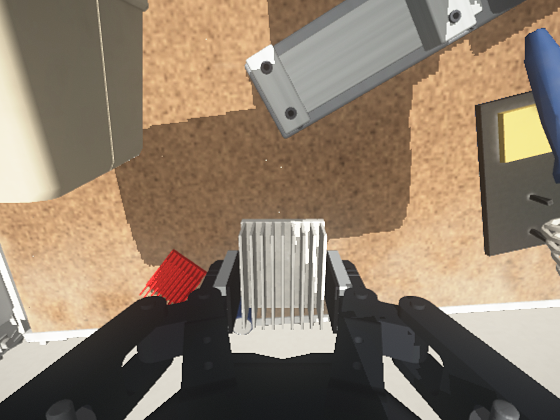

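The heatsink is held squarely between the pads (centre ≈ (283,275)), and the red one is left at (178,278). Next I set it down.

```bash
python3 - <<'E'
from cell import arm
import numpy as np, cv2, pickle
from h import *
from scipy.spatial.transform import Rotation as Ro
p=O-.072*uy
arm.servo_line([*p,.055],rate=.2)
print(arm.servo_line([*p,.036],rate=.03,until_force=5), arm.current_eef_pos(), arm.current_wrist_force())
arm.move_gripper(.075); print(arm.current_opening())
arm.servo_line([*p,.20],rate=.25)
arm.movep([*(O-.06*uy),.34],[np.pi,0,YP])
w=dict(p=arm.current_eef_pos(),o=arm.current_orientation()); w.update(arm.capture("wrist"))
cv2.imwrite("pics/w2.png",cv2.resize(w["pixels"][:300,150:430],None,fx=2,fy=2)); print(arm.current_time())
P=cloud(w)@w["T_tool_cam"][:3,:3].T+w["T_tool_cam"][:3,3]
P=P@Ro.from_euler("xyz",w["o"]).as_matrix().T+w["p"]
P=P[w["depth"]>0]; L=np.c_[(P[:,:2]-O)@ux,(P[:,:2]-O)@uy,P[:,2]]*1000
for n,y0,y1,z0,z1 in(("heat",-104,-30,27,43.5),("grip",-10,140,112,130),("stop",-140,-104,42,49),("mjaw",-30,18,43,49),("bed",-110,0,14,20)):
    q=L[(abs(L[:,0])<60)&(L[:,1]>y0)&(L[:,1]<y1)&(L[:,2]>z0)&(L[:,2]<z1)]
    if len(q)>5: print(n,len(q),cv2.minAreaRect(q[:,:2].astype(np.float32)),np.percentile(q,2,axis=0).round(1),np.percentile(q,98,axis=0).round(1))
E
```

```text
True [0.5499956  0.11256125 0.04030594] [-0.33716221 -0.50460442  5.14740375]
0.07502503180995658
10.9167
heat 366 ((0.28348541259765625, -71.67515563964844), (49.46563720703125, 39.446022033691406), 89.66448974609375) [-18.3 -96.   28.8] [ 19.2 -47.1  42.4]
grip 318 ((-33.878875732421875, 48.52363586425781), (19.79138946533203, 19.391672134399414), 89.63072967529297) [-43.2  39.5 115. ] [-24.5  57.6 125.9]
stop 596 ((2.7628135681152344, -122.08142852783203), (60.07411575317383, 22.163942337036133), 0.514827311038971) [ -25.8 -132.9   43.8] [  32.4 -111.4   48.4]
mjaw 837 ((1.6787071228027344, 5.1902756690979), (59.38975143432617, 24.56712532043457), 0.06691993772983551) [-27.4  -5.8  44.4] [30.7 17.4 48.3]
bed 1292 ((3.4174652099609375, -59.17650604248047), (102.1456069946289, 62.90508270263672), 88.9923324584961) [ -22.5 -108.4   16.2] [26.5 -9.8 19.7]
```

View pics/w2.png

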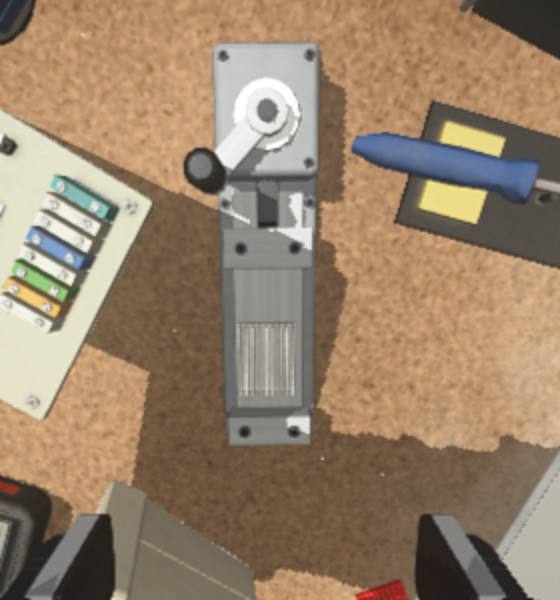

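The heatsink sits flat on the bed at crop (266,358), square between the jaws. It is within ~2 mm of the midline, with ~14 mm to the stop jaw and ~41 mm to the moving jaw. Next I take the grip at crop (206,170) and wind most of the way with force feedback.

```bash
cat > wind.py <<'E'
from cell import arm
import numpy as np, json
from h import *
def state(): return json.load(open("s.json"))
def save(s): json.dump(s,open("s.json","w"))
def step(s,da):
    """turn clockwise by da, then trim the centre along the radial force; returns tangential, radial force on the crank hand"""
    s["a"]-=da; r=np.array([np.cos(s["a"]),np.sin(s["a"])]); t=np.array([r[1],-r[0]])
    arm.servo_line([*(np.array(s["c"])+.05*r),.095],rate=s["rate"])
    F=np.array(arm.current_wrist_force())-s["F0"]
    ft,fr=-F[:2]@t,F[:2]@r
    s["c"]=(np.array(s["c"])+np.clip(2e-5*fr,-.0003,.0003)*r).tolist(); s["turned"]+=da; save(s)
    return ft,fr,F[2]
E
python3 - <<'E'
from wind import *
g=(O-.0339*ux+.0485*uy+np.array([.4691,.2084]))/2; print("grip",g)
arm.movep([*g,.18],[np.pi,0,YP])
F0=np.mean([arm.current_wrist_force() for _ in range(5)],0)
print("touch",arm.servo_line([*g,.095],rate=.12,until_force=8))
arm.move_gripper(.012,squeeze=50); print(arm.current_opening(),arm.current_gripper_force(),np.array(arm.current_wrist_force())-F0)
v=g-CC; s=dict(a=float(np.arctan2(v[1],v[0])),c=(g-.05*v/np.linalg.norm(v)).tolist(),F0=F0.tolist(),turned=0.,rate=.08); print(CC,s,arm.current_time())
i=0
while s["turned"]<8.1:
    f=step(s,.15); i+=1
    if i%5==0 or i<4: print(round(s["turned"],2),np.round(f,1),np.round(s["c"],4),round(arm.current_time(),2))
    if f[0]>(12 if i<4 else 7.5) or abs(f[1])>40: print("stop",s["turned"],f); break
print(arm.current_opening(),arm.current_eef_pos())
E
```

```text
grip [0.46895999 0.20818663]
touch False
0.019964923453490477 48.623085021972656 [-1.68168801 -0.9118931   5.23731257]
[0.48444884 0.25527229] {'a': -1.8885970813391841, 'c': [0.4845839035933282, 0.2556828739690261], 'F0': [0.5844855249541729, -0.3389573994727307, 0.8328192035624806], 'turned': 0.0, 'rate': 0.08} 13.125
0.15 [-1.2  2.9  4.7] [0.4846 0.2556] 13.38
0.3 [-1.7  2.3  6.2] [0.4845 0.2556] 13.62
0.45 [0.1 1.7 6.7] [0.4845 0.2556] 13.88
0.75 [-0.8  1.2  6.2] [0.4845 0.2555] 14.38
1.5 [-1.4 -0.1  4.9] [0.4843 0.2555] 15.62
2.25 [-0.7 -1.4  5.1] [0.4844 0.2555] 16.88
3.0 [-0.2 -1.   6. ] [0.4844 0.2554] 18.12
3.75 [-0.1 -0.6  4.6] [0.4843 0.2553] 19.38
4.5 [-0.7  0.3  5. ] [0.4843 0.2553] 20.62
5.25 [-1.6 -1.2  6.5] [0.4842 0.2553] 21.88
6.0 [-1.  -1.5  8. ] [0.4842 0.2554] 23.12
6.75 [-1.  -1.9  6.5] [0.4843 0.2556] 24.38
7.5 [ 0.2 -2.5  6.6] [0.4845 0.2556] 25.62
0.019606202006075667 [0.44249787 0.28230141 0.09538974]
```

```bash
python3 - <<'E'
from wind import *
s=state(); s["rate"]=.03
def rest(n=6):
    r=np.array([np.cos(s["a"]),np.sin(s["a"])]); t=np.array([r[1],-r[0]]); f=[]
    for _ in range(n): arm.pause(.03); f.append(-(np.array(arm.current_wrist_force())-s["F0"])[:2]@t)
    return np.mean(f),np.std(f)
b=[]
while s["turned"]<10.2:
    f=step(s,.05); m,sd=rest(); b.append(m)
    base=np.median(b[:6]); print(round(s["turned"],2),np.round(f,1),round(m,2),round(sd,2),round(arm.current_time(),1))
    if len(b)>6 and m-base>2.6: break
    if arm.current_time()>50: break
E
```

```text
8.15 [ 2.3 -1.4  8.8] 1.61 0.53 27.1
8.2 [ 2.6 -0.6 10.1] 2.63 0.28 27.5
8.25 [ 2.5  0.6 10.1] 2.5 0.57 28.0
8.3 [ 3.  -0.3 10.5] 2.52 0.39 28.4
8.35 [ 3.5 -0.4 10.6] 2.85 0.5 28.9
8.4 [ 3.  -0.6 10.7] 2.9 0.68 29.3
8.45 [ 2.3  0.4 10.5] 3.06 0.62 29.8
8.5 [ 2.9 -0.7 10.8] 2.87 0.49 30.2
8.55 [ 3.3  0.3 10. ] 2.66 0.73 30.7
8.6 [ 3.1  0.4 10.6] 2.7 0.58 31.1
8.65 [ 3.4  1.2 10.8] 3.17 0.45 31.6
8.7 [ 2.7  0.5 10.7] 2.84 0.27 32.0
8.75 [ 3.   0.1 11.1] 3.13 0.32 32.5
8.8 [ 3.2  1.4 10.7] 3.17 0.33 32.9
8.85 [ 3.8  1.1 10.2] 3.24 0.32 33.4
8.9 [ 3.1  1.5 10.3] 2.95 0.53 33.8
8.95 [ 3.5  0.4 11.2] 2.77 0.57 34.3
9.0 [ 3.1  0.4 10.3] 3.13 0.57 34.7
9.05 [ 3.9  0.8 10. ] 2.99 0.44 35.2
9.1 [3.3 0.2 9.9] 3.05 0.41 35.6
9.15 [3.4 0.5 9.5] 3.56 0.33 36.1
9.2 [ 3.5 -0.4 11.3] 4.25 0.49 36.5
9.25 [ 5.3  1.4 10.9] 5.31 0.38 37.0
```

Contact felt at ~9.15 rad, after a steady drag of ~3 N. A little more brings it into the ideal band.

```bash
python3 - <<'E'
from wind import *
s=state(); s["rate"]=.03
def rest(n=8):
    r=np.array([np.cos(s["a"]),np.sin(s["a"])]); t=np.array([r[1],-r[0]])
    f=[]
    for _ in range(n): arm.pause(.03); f.append(-(np.array(arm.current_wrist_force())-s["F0"])[:2]@t)
    return np.mean(f)
for _ in range(4):
    step(s,.03); m=rest(); print(round(s["turned"],2),round(m,2))
    if m>6.6: break
arm.move_gripper(.06)
p=arm.current_eef_pos(); arm.servo_line([p[0],p[1],.2],rate=.2)
arm.movep([*(O-.06*uy),.34],[np.pi,0,YP])
w=arm.capture("wrist"); import cv2
cv2.imwrite("pics/w3.png",cv2.resize(w["pixels"][:300,150:430],None,fx=2,fy=2)); print(arm.current_time(),arm.current_wrist_force())
E
```

```text
9.28 6.83
39.6167 [0.78395882 0.0198642  0.40087154]
```

View pics/w3.png

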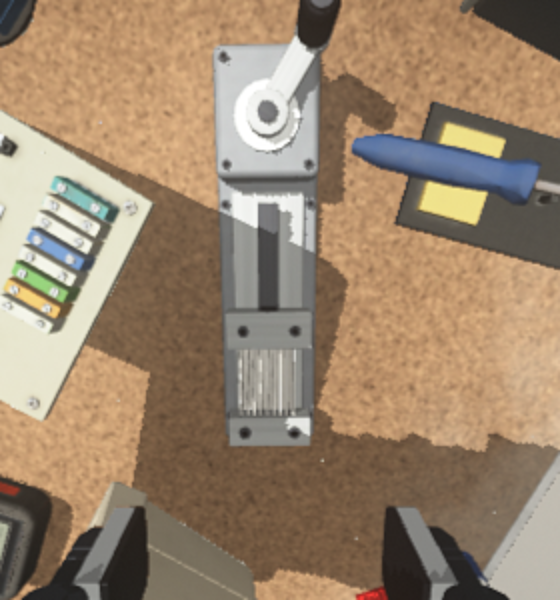

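The heatsink is at crop (269,382), pressed between the moving jaw (268,330) and the stop jaw (270,431). It is centred, and the hand is clear.

```bash
python3 -c "
from cell import arm
print(arm.hand_in())"
```

```text
the job is handed in; nothing more can be done
None
```

The heatsink is clamped between the jaws, centred across them. I wound the crank until it stiffened to about 6.8 N at the grip, inside the 6.5–9 N ideal band. The hand was clear when I handed the job in, with the clock at about 40 s.

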